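Drive the worn bush out of the pivot arm

TASK

The worn flanged bush still sits tight in the eye of the red pivot arm that is clamped in the bench vise. Take the brass drift from the wooden rack, push the bush out with it from the plain end so that it drops into the green bin below, and lay the drift back in the rack notches it came from. Do not touch the bush with the fingers, and leave the bin and everything else where they are.

Things in the scene. Friction and masses are not known exactly. Their poses are not given: they have to be found in the camera images.
- vise: Blue bench vise with the red pivot arm fixed in its jaws. Origin on the bench, mid jaws. +y: along screw and bore, the way the bush leaves; +x: from the jaws to the arm's eye. Jaws reach x = +-50 mm, z = 152 mm; vise spans y = -155 to 185 mm. The eye stands free beside them: ring along y, 46 mm outside diameter, 28 mm long, centre x 110, y 0, z 135 mm; bore 24.5 mm wide, right through.
- bore_in (a point): Centre of the bore's mouth on the plain side (where the drift goes in): in the vise frame x = 110, y = -14, z = 135 mm. Axes as the vise's. Once the bush is out, the spring segment stands 1 mm into the bore's roof.
- bore_out (a point): Centre of the bore's mouth on the flange side (where the bush comes out): in the vise frame x = 110, y = +14, z = 135 mm. Axes as the vise's.
- bush: Copper-coloured flanged bush, 120 g, 24 mm outside, 10 mm hole, 28 mm long plus a 34 mm flange 5 mm thick at its +y end, outside the eye; plain end flush with the eye's -y face. Origin on its axis, 14 mm from the plain end; y as the vise's at the start. Tight: a spring segment in the bore's roof holds it; 8 to 16 N towards +y slide it; it tips out and falls after 21 to 28 mm.
- drift: Brass drift: plain round rod, 16 mm diameter, 180 mm long, 300 g, both ends alike. Origin at its centre; y along its length. It lies level in two V notches of the rack, its axis 41.3 mm above the bench.
- rack: Low dark wooden rack, 240 mm (x) by 150 mm (y), fixed. Origin at the centre of its underside. Two 14 mm thick rails at y = +-55 mm, tops 51 mm above the bench, each with V notches at x = -75, 0 and 75 mm (bottom 30 mm above the bench, 42 mm wide at the top). Three rods lie in them along y, in any order; between the rails only the 8 mm base board lies below the rods.
- punch: Thin dark steel pin punch, 8 mm diameter, 150 mm long, in the rack: it would pass through the hole of the bush. Not used. Origin at its centre.
- bar: Thick aluminium bar, 26 mm diameter, 150 mm long, in the rack: too thick for the bore. Not used. Origin at its centre.
- bin: Green open plastic bin, loose, 100 mm (x) by 160 mm (y), rim 112 by 172 mm, 70 mm high, walls 4 mm; it already stands on the bench below the flange side of the eye. Origin at the centre of its underside.
- mallet: Mallet lying on the bench, wooden handle, white and orange faces, 235 mm long. Leave alone.
- spanner: Steel spanner lying on the bench, 180 mm long. Leave alone.
- oil_can: White can with a yellow band, 52 mm diameter, 150 mm high, standing. Leave alone.
- grease_jar: Grey jar with black lid, 68 mm diameter, 65 mm high, standing. Leave alone.
- pipe_tee: Brass pipe tee lying on the bench, 68 mm long. Leave alone.
- washer: Large steel washer lying flat, 60 mm diameter. Leave alone.
Mind the look-alikes: they are no part of the job. There is more than one size of the drift; the one meant has the size given above.

How it is judged (in metres and radians):
On the way, in this order (a step that is already met when the one before it is completed fails the run):
1. the drift, in line with the bore on the plain side, is pushing the bush along the bore (contact force between drift and bush above 0.5 N and y of bush in the frame of vise between 0.004 and 0.035 m and y of drift in the frame of vise below -0.05 m and angle between the y axis of drift and the y axis of vise, either way round below 0.15 rad), for 0.05 s.
2. the bush is out of the eye and in the bin (z of bush in the frame of bin between 0 and 0.05 m and x of bush in the frame of bin between -0.05 and 0.05 m and y of bush in the frame of bin between -0.08 and 0.08 m), for 0.1 s.
At the end, for the whole second after the job is handed in: The bush lies at rest inside the green bin; the drift lies at rest in both notches it came from, parallel to them within 0.1 rad and within 25 mm of where it lay (all of step 2 and linear speed of each of bush, drift below 0.05 m/s and distance of drift from where it was at the start of the episode below 0.025 m and height (world z) of drift below 0.047 m and angle between the y axis of drift and the y axis of rack, either way round below 0.1 rad); the robot touches nothing.
It fails at once if the fingers touch the bush (contact force between the fingers and bush above 0.5 N).
It fails at once if the bin is pushed more than 40 mm away or tipped (distance of bin from where it was at the start of the episode above 0.04 m or angle between bin's own z axis and vertical above 0.35 rad).
It fails at once if another rod is moved more than 25 mm (distance of any of punch, bar from where it was at the start of the episode above 0.025 m).
It fails at once if a bystander is moved more than 30 mm (distance of any of mallet, spanner, oil_can, grease_jar, pipe_tee, washer from where it was at the start of the episode above 0.03 m).
It also fails if it takes over 50 s, if anything falls off the work surface, if the arm or the gripper's body presses on something with over 40 N, if the wrist force passes 120 N, or if a joint passes its speed limit or range.

ROBOT

A 7-joint arm with a two-finger parallel gripper is mounted at the origin on the work surface. World frame = base frame: x ahead of the robot, y to its left, z up, the work surface at z = 0. Lengths are in mm, angles in degrees, forces in N, time in s.
With the tool pointing down it reaches from about 400 to 850 mm from the base axis. Payload 6.9 kg.
Tool frame: the origin (TCP) lies at the very end of the fingers, on their centre line; the grasp point (between the pads) lies 19 mm behind it (robot.grasp_offset is the y of the grasp point in the tool frame, in mm); y points along the fingers, z is the direction in which the jaws open and shut, and the axes are right-handed (so a half turn about y gives the same grasp; the last joint's range is limited). The gripper opens to 85 mm and grips with 20 to 120 N. Pads are 22 mm wide; open, the fingers measure 114 mm over their backs; the gripper's body (76 mm by 85 mm) begins 54 mm behind the grasp point. The pads swing forward as they close: fully open they stand 13 mm farther back than shut.
Start: joints at [72.049, 29.078, -13.613, 85.955, 7.202, 65.827, -8.869], TCP at [254.136, -570.987, 231.275] pointing down, gripper open.
Joint ranges: [-176.47, 176.47], [-13.61, 117.27], [-81.72, 77.17], [0.22, 143.17], [-87.28, 267.28], [10, 112.55], [-165.47, 165.47]. Speed limits (degrees/s): [136.94, 136.94, 180, 180, 180, 180, 180].

INTERFACE

Orientations are given as [roll, pitch, yaw] about the fixed x, y, z axes, in that order (R = Rz(yaw) Ry(pitch) Rx(roll)).
In Python, from station import robot, snapshot, workorder gives the robot as it stands.
- The arm moves only by the tool jog_arm, never from a script. Its argument "commands" is text: rows parted by semicolons, each of 7 numbers parted by spaces: the shift along the world's x, y, z in mm, then the turn, a rotation vector about the world's x, y, z in degrees, then the finger opening in mm, from 0 to 85.4. A call has 1 to 20 rows; each row shifts and turns the commanded pose from where the row before left it; what a row does not reach is not made up. A row lasts 1/10 s, in which the tool goes at most 50 mm and 8.59 degrees, less where a joint would pass 70% of its speed; a pose out of reach is approached as far as the arm can. A call is refused whole if a number of a shift passes 50 or a number of a turn 8.59, either way. A call with a gripper value outside its range is refused whole. The fingers move at their own pace and stop on an object; "squeeze" is the grip in N (left out, the last holds). Time passes only in rows, so rows that do not move let the fingers close. It gives the time, the measured TCP pose, the force and the opening at its end, in the units of the state.
- robot.read_state(): the state, without advancing time (a new reading comes with each control period).
- snapshot(name): name is "side" or "top" or "wrist"; returns a dict with "img" (420x560x3 uint8, red, green, blue), "z_map" (420x560 float32, mm along the optical axis (not along the pixel's ray), 0 where there is no reading), "fx", "fy", "cx", "cy" (pixels), "R" (3x3) and "t" (3): a world point X has camera coordinates R X + t. Camera axes: x right, y down, z forward; pixel columns grow to the right and rows downward; lengths in mm; the calibration is good to about 2 mm. The wrist camera is an equidistant fisheye: a pixel r from the principal point sees the ray r / f radians off the axis. A picture is of the moment at which its call begins.
- workorder.finish_job(): hands the job in, once; it reports no verdict.
The state is a dict: "time_s": time; "qpos": joint angles; "qd": joint speeds; "joint_torque": joint torques, N m; "eef_pos": TCP position; "orientation": TCP orientation; "contact_force": force on the tool from outside, world axes, zero at the start; "wrist_torque": the same for the moment, N m; "width": finger opening in mm.
Only numpy, scipy, OpenCV 4.12 (cv2) and the standard library are available. Lean on these libraries where they do the work, as an engineer would, in place of code of your own. Each camera call takes 0.05 s, during which the arm holds its last target.

## Working session

There is one attempt and no reset: what is moved stays moved. The work goes in short steps, Python scripts to look and compute and a tool call to move; the robot and the scene stay as the last step left them, time stands still between calls to the robot, and variables do not carry over. Pictures are saved under pics/ and viewed, and the job is handed in when it is done.

Besides the shell and the picture viewer there is one more tool, called after "Emit:" as name(argument=value, ...), one argument or row to a line, values as JSON. jog_arm: Moves the arm, as the interface text tells. Its arguments: {"type":"object","properties":{"commands":{"type":"string"},"squeeze":{"type":"number"}},"required":["commands"]}

```bash
ls; mkdir -p pics
cat > h.py <<'E'
import numpy as np, cv2
from station import robot, snapshot, workorder
def save(s,n): cv2.imwrite(f'pics/{n}.png', cv2.cvtColor(s['img'],cv2.COLOR_RGB2BGR))
def ray(s,u,v):
    R=np.array(s['R']);t=np.array(s['t']).ravel()
    d=R.T@np.array([(u-s['cx'])/s['fx'],(v-s['cy'])/s['fy'],1.]); return -R.T@t,d
def onz(s,u,v,z):
    o,d=ray(s,u,v); return o+d*(z-o[2])/d[2]
def dep(s,u,v):
    o,d=ray(s,u,v); return o+d*s['z_map'][int(v),int(u)]
def proj(s,X):
    p=np.array(s['R'])@np.array(X,float)+np.array(s['t']).ravel(); return p[0]/p[2]*s['fx']+s['cx'],p[1]/p[2]*s['fy']+s['cy']
E
python3 - <<'E'
from h import *
import pickle
for n in ['top','side','wrist']:
    s=snapshot(n); save(s,n+'0'); pickle.dump(s,open(n+'0.pkl','wb')); print(n,s['fx'],s['cx'],s['cy'],np.round(-np.array(s['R']).T@np.array(s['t']).ravel()),np.round(s['R'],3).tolist())
print(robot.read_state(),robot.grasp_offset)
E
```

```text
pics
top 489.9190603978165 282.9267943178068 208.03792390879715 [ 269.   81. 1585.] [[-0.003, -1.0, 0.002], [-0.988, 0.002, -0.155], [0.155, -0.002, -0.988]]
side 385.10635038243555 283.57830557078796 208.88481339209318 [160. 821. 637.] [[-0.924, -0.383, -0.006], [-0.205, 0.507, -0.837], [0.324, -0.772, -0.546]]
wrist 325.19226210127806 282.89407215860143 209.14811900697308 [ 319. -542.  373.] [[0.407, -0.913, 0.0], [-0.876, -0.391, 0.283], [-0.258, -0.115, -0.959]]
{'time_s': 0.15, 'qpos': array([ 72.04771944,  29.11490733, -13.60957962,  85.99411852,
         7.20383833,  65.82694834,  -8.87010993]), 'qd': array([-0.07766394, -0.11228221,  0.03467491, -0.14032819, -0.01022963,
       -0.09330994, -0.10213894]), 'joint_torque': array([-2.06667020e-03, -6.21008849e+01, -2.18927667e+00, -2.49838847e+01,
        1.27634313e-02,  9.01034247e-03,  3.57938029e-05]), 'eef_pos': array([ 253.95688649, -570.67615141,  230.63303423]), 'orientation': array([-9.00770857e+01, -2.94267853e-03, -1.56003319e+02]), 'contact_force': array([ 0.40125131, -0.28853229,  0.60361796]), 'wrist_torque': array([-0.00374296, -0.07231687, -0.00826267]), 'width': 85.25256053169939} -18.700000000000003
```

View pics/top0.png

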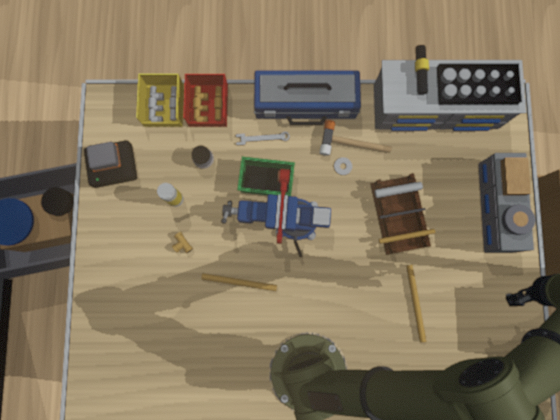

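View pics/side0.png

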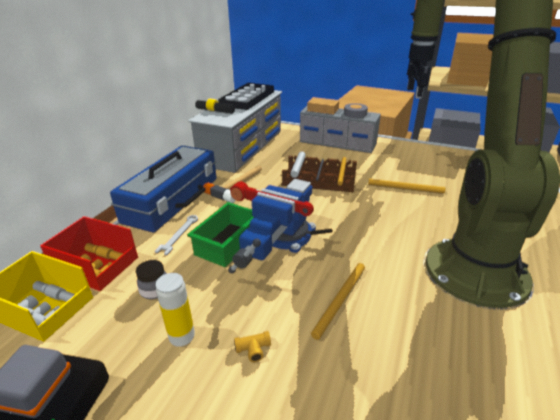

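View pics/wrist0.png

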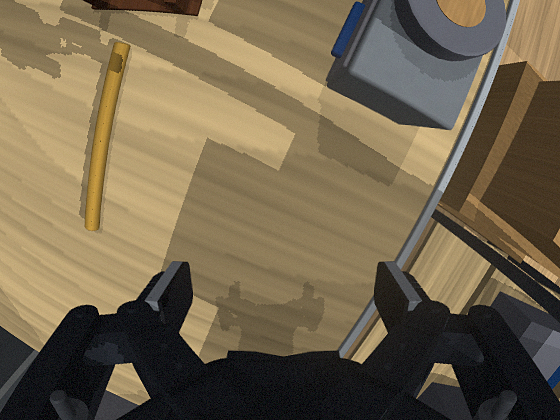

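Run:
```python
import cv2
a=cv2.imread('pics/top0.png'); cv2.imwrite('pics/t1.png',cv2.resize(a[145:275,210:440],None,fx=3.4,fy=3.4,interpolation=2))
a=cv2.imread('pics/side0.png'); cv2.imwrite('pics/s1.png',cv2.resize(a[140:290,180:380],None,fx=4,fy=4,interpolation=2))
```

```text
(no output)
```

View pics/t1.png

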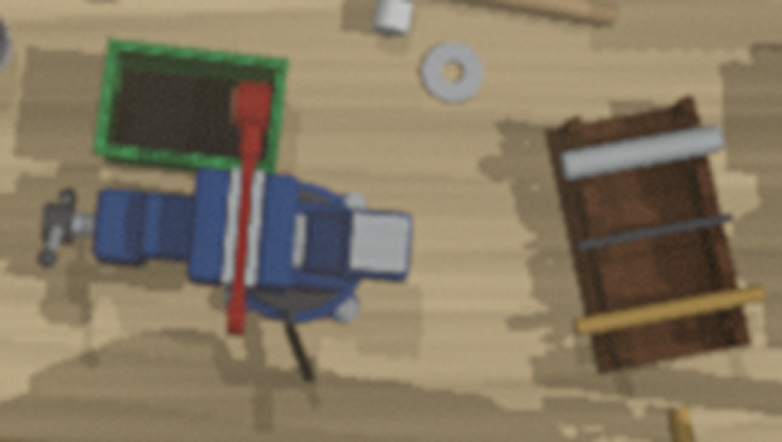

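View pics/s1.png

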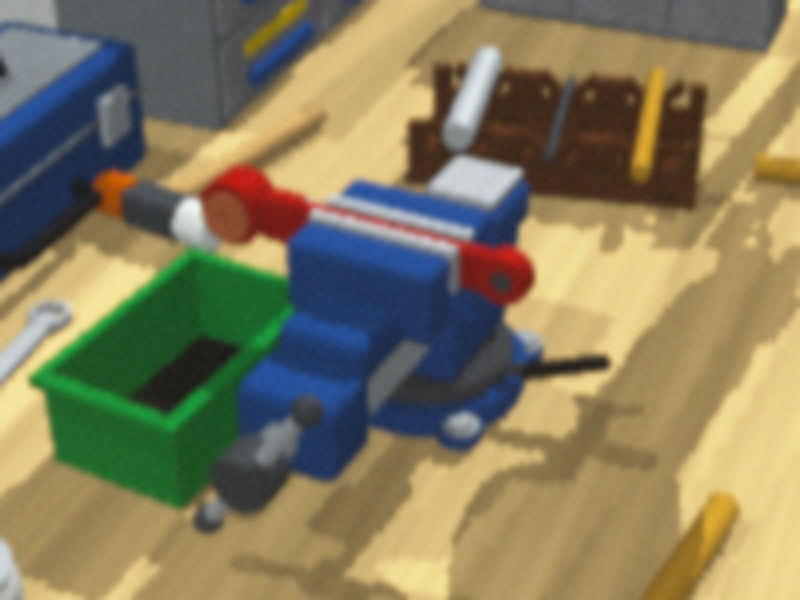

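```bash
cat > m.py <<'E'
from h import *
import pickle
s=pickle.load(open('top0.pkl','rb')); hsv=cv2.cvtColor(s['img'],cv2.COLOR_RGB2HSV)
def comp(mask,box):
    m=np.zeros_like(mask); x0,y0,x1,y1=box; m[y0:y1,x0:x1]=mask[y0:y1,x0:x1]
    n,l,st,c=cv2.connectedComponentsWithStats(m); i=1+np.argmax(st[1:,4]); return np.argwhere(l==i)[:,::-1],st[i],c[i]
m=cv2.inRange(hsv,(14,110,120),(35,255,255))
p,st,c=comp(m,(375,222,440,255)); print('drift',st,c)
r=cv2.minAreaRect(p.astype(np.float32)); print(r)
W=np.array([onz(s,u,v,43)[:2] for u,v in p]); cen=W.mean(0); U,S,V=np.linalg.svd(W-cen); d=V[0]*np.sign(V[0][1]); q=(W-cen)@d
print('cen',cen,'mid',cen+d*(q.max()+q.min())/2,'len',np.ptp(q),'yaw',np.degrees(np.arctan2(-d[0],d[1])))
red=cv2.inRange(hsv,(0,140,60),(8,255,255))|cv2.inRange(hsv,(172,140,60),(180,255,255))
p,st,c=comp(red,(260,160,310,250)); print('red',st)
for v in range(st[1],st[1]+st[3],3):
    us=p[p[:,1]==v][:,0]; um=(us.min()+us.max())/2; print(v,us.min(),us.max(),np.round(onz(s,um,v,152),1),np.round(dep(s,um,v),1))
E
python3 m.py
```

```text
drift [379 229  56  14 244] [406.73770492 235.72540984]
((406.54351806640625, 235.73690795898438), (4.777228832244873, 56.08225631713867), 79.59229278564453)
cen [ 421.09500073 -313.35845856] mid [ 421.01140464 -312.89663793] len 178.64997674425837 yaw 10.26024876576085
red [277 169  13  74 295]
169 281 284 [612.   78.8 152. ] [614.4  78.8 141.9]
172 280 289 [602.7  72.8 152. ] [602.4  72.9 153.5]
175 280 288 [593.6  74.4 152. ] [593.3  74.4 153.3]
178 280 288 [584.4  74.4 152. ] [583.7  74.4 155.2]
181 280 287 [575.2  75.9 152. ] [575.7  75.9 150. ]
184 281 286 [566.1  76.  152. ] [566.6  75.9 149.4]
187 281 286 [557.  76. 152.] [557.1  76.  151.2]
190 281 285 [547.9  77.5 152. ] [548.   77.5 151.4]
193 282 284 [538.8  77.5 152. ] [539.2  77.5 149.9]
196 282 283 [529.7  79.  152. ] [530.8  79.  146.1]
199 282 282 [520.7  80.5 152. ] [521.2  80.5 149.1]
202 282 282 [511.6  80.6 152. ] [513.3  80.6 141.9]
205 281 282 [502.6  82.1 152. ] [503.4  82.1 147.3]
208 281 282 [493.6  82.1 152. ] [494.3  82.1 148. ]
211 281 281 [484.6  83.6 152. ] [485.5  83.6 146.3]
214 281 281 [475.7  83.6 152. ] [476.9  83.6 143.3]
217 280 281 [466.7  85.1 152. ] [467.3  85.1 147.6]
220 280 281 [457.8  85.1 152. ] [457.7  85.1 152.5]
223 280 280 [448.9  86.6 152. ] [449.6  86.6 146.3]
226 280 280 [440.   86.6 152. ] [440.6  86.6 146.7]
229 279 281 [431.1  86.6 152. ] [431.4  86.7 149.2]
232 279 281 [422.2  86.7 152. ] [422.6  86.7 148.4]
235 277 281 [413.4  89.6 152. ] [413.8  89.6 148.6]
238 277 281 [404.6  89.6 152. ] [405.1  89.7 146.5]
241 277 280 [395.8  91.1 152. ] [396.9  91.2 139.5]
```

Emit:
jog_arm(
  commands="16.7 25.8 -6 0 0 7.63 85;16.7 25.8 -6 0 0 7.63 85;16.7 25.8 -6 0 0 7.63 85;16.7 25.8 -6 0 0 7.63 85;16.7 25.8 -6 0 0 7.63 85;16.7 25.8 -6 0 0 7.63 85;16.7 25.8 -6 0 0 7.63 85;16.7 25.8 -6 0 0 7.63 85;16.7 25.8 -6 0 0 7.63 85;16.7 25.8 -6 0 0 7.63 85;0 0 0 0 0 0 85",
)

```text
time_s: 1.25
eef_pos: [423.4, -308.5, 170.9]
orientation: [-89.9, 0.1, -79.1]
contact_force: [-0.3, -0.2, 0.1]
width: 85.2
```

Run:
```python
from h import *
import pickle
s=snapshot('wrist'); save(s,'w1'); pickle.dump(s,open('w1.pkl','wb')); 
st=robot.read_state();print(st['qpos'],st['eef_pos'],st['orientation'],st['time_s'],-np.array(s['R']).T@np.array(s['t']).ravel())
```

```text
[ 57.98804736  26.3842198  -35.57121029 105.92707694  18.64298706
  53.62504452  24.54643422] [ 422.06054959 -310.92799903  170.97027257] [-8.99923137e+01  7.66664374e-02 -7.94700693e+01] 1.3 [ 409.33368039 -238.43474501  313.40708209]
```

View pics/w1.png

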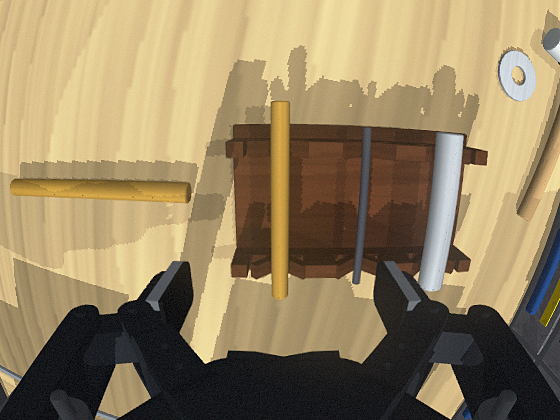

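```bash
cat >> h.py <<'E'
def fray(s,u,v):
    R=np.array(s['R']);t=np.array(s['t']).ravel()
    a=(u-s['cx'])/s['fx'];b=(v-s['cy'])/s['fy'];r=np.hypot(a,b)+1e-12
    d=np.array([a/r*np.sin(r),b/r*np.sin(r),np.cos(r)]); return -R.T@t,R.T@d
def fonz(s,u,v,z):
    o,d=fray(s,u,v); return o+d*(z-o[2])/d[2]
def fdep(s,u,v):
    o,d=fray(s,u,v); f=np.array(s['R'])[2]; return o+d*s['z_map'][int(v),int(u)]/(f@d)
E
python3 - <<'E'
from h import *
import pickle
s=pickle.load(open('w1.pkl','rb')); hsv=cv2.cvtColor(s['img'],cv2.COLOR_RGB2HSV)
m=cv2.inRange(hsv,(14,140,90),(35,255,255)); m[:,:262]=0;m[:,300:]=0;m[:95]=0;m[305:]=0
n,l,st,c=cv2.connectedComponentsWithStats(m);i=1+np.argmax(st[1:,4]);print(st[i])
p=np.argwhere(l==i)[:,::-1]
W=np.array([fonz(s,u,v,43)[:2] for u,v in p]); 
d=np.array([-np.sin(np.radians(10)),np.cos(np.radians(10))]);n_=np.array([d[1],-d[0]])
q=W@d; cs=[]
for a in np.arange(q.min()+8,q.max()-8,20):
    w=W[abs(q-a)<4]; e=w@n_; cs.append((a,(e.max()+e.min())/2,np.ptp(e)))
cs=np.array(cs);print(cs.round(1)); k=np.polyfit(cs[:,0],cs[:,1],1); print('yaw',10-np.degrees(np.arctan(k[0])))
mid=(q.max()+q.min())/2; print(np.ptp(q),d*mid+n_*np.polyval(k,mid))
E
```

```text
[ 266  101   24  198 3654]
[[-466.9  361.4   14.4]
 [-446.9  360.7   15. ]
 [-426.9  360.9   15.5]
 [-406.9  360.6   15.2]
 [-386.9  360.4   14.9]
 [-366.9  360.1   16.3]
 [-346.9  359.    17.7]
 [-326.9  359.5   15.8]
 [-306.9  359.6   14.9]]
yaw 10.705999090125731
181.94247780933716 [ 421.42209275 -315.56701531]
```

Emit:
jog_arm(
  commands="-0.4 -1.5 -40 0 0 0 60;-0.4 -1.5 -40 0 0 0 60;0 0 -35 0 0 0 60;0 0 -20 0 0 0 60;0 0 -13 0 0 0 60;0 0 0 0 0 0 60;0 0 0 0 0 0 60",
  squeeze=60,
)

```text
time_s: 2.0
eef_pos: [420.6, -316.6, 23.9]
orientation: [-90.0, -0.0, -79.8]
contact_force: [-0.5, -0.4, -0.2]
width: 60.1
```

Run:
```python
from h import *
s=snapshot('wrist'); save(s,'w2')
st=robot.read_state();print(st['eef_pos'],st['orientation'],st['contact_force'],st['width'])
```

```text
[ 420.87314368 -316.66310754   24.30028531] [-8.99419127e+01 -7.69695485e-02 -7.97543179e+01] [0.76077198 0.0382712  0.49101701] 59.88495993331554
```

View pics/w2.png

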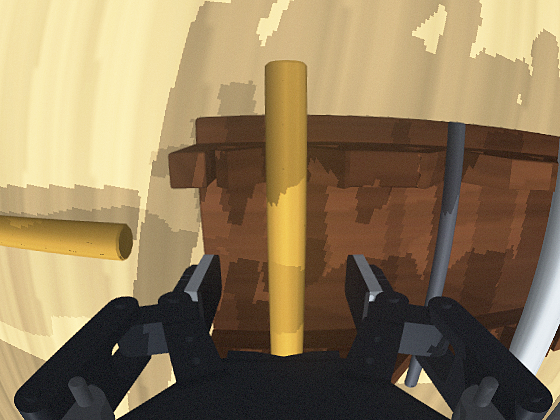

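Emit:
jog_arm(
  commands="0 0 0 0 0 0 10;0 0 0 0 0 0 10;0 0 0 0 0 0 10;0 0 0 0 0 0 10;0 0 0 0 0 0 10;0 0 0 0 0 0 10;0 0 0 0 0 0 10;0 0 0 0 0 0 10",
  squeeze=80,
)

```text
time_s: 2.85
eef_pos: [422.1, -316.1, 24.2]
orientation: [-89.8, -0.1, -79.7]
contact_force: [3.2, 1.3, 5.7]
width: 13.6
```

Run:
```python
from h import *
st=robot.read_state();print(st['eef_pos'],st['orientation'],st['contact_force'],st['width'])
```

```text
[ 422.09967939 -316.10069144   24.22733168] [-89.83125554  -0.09334504 -79.66091616] [3.16879996 1.30179102 5.70398044] 13.633755941438004
```

Emit:
jog_arm(
  commands="0 0 5 0 0 0 10;0 0 15 0 0 0 10;0 0 30 0 0 0 10;0 0 35 0 0 0 10;0 0 20 0 0 0 10;0 0 0 0 0 0 10;0 0 0 0 0 0 10",
)

```text
time_s: 3.55
eef_pos: [419.3, -316.1, 127.7]
orientation: [-90.1, 0.0, -79.7]
contact_force: [-1.6, -0.3, -3.5]
width: 13.7
```

Run:
```python
from h import *
import pickle
s=snapshot('wrist'); save(s,'w3'); pickle.dump(s,open('w3.pkl','wb'))
st=robot.read_state();print(st['eef_pos'],st['orientation'],st['contact_force'],st['width'])
s=snapshot('side'); save(s,'s3'); pickle.dump(s,open('s3.pkl','wb'))
a=cv2.imread('pics/s3.png'); cv2.imwrite('pics/s3z.png',cv2.resize(a[80:240,230:430],None,fx=3.7,fy=3.7,interpolation=2))
```

```text
[ 419.01394715 -315.79441184  127.09838443] [-9.01240805e+01  7.87937101e-02 -7.97328829e+01] [-0.61972687 -0.18658947 -2.97134171] 13.663799996540353
```

View pics/w3.png

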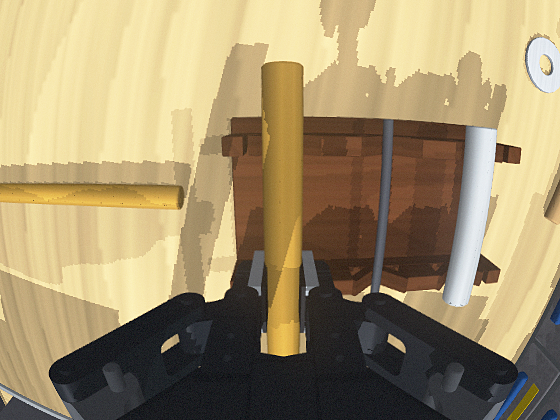

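View pics/s3z.png

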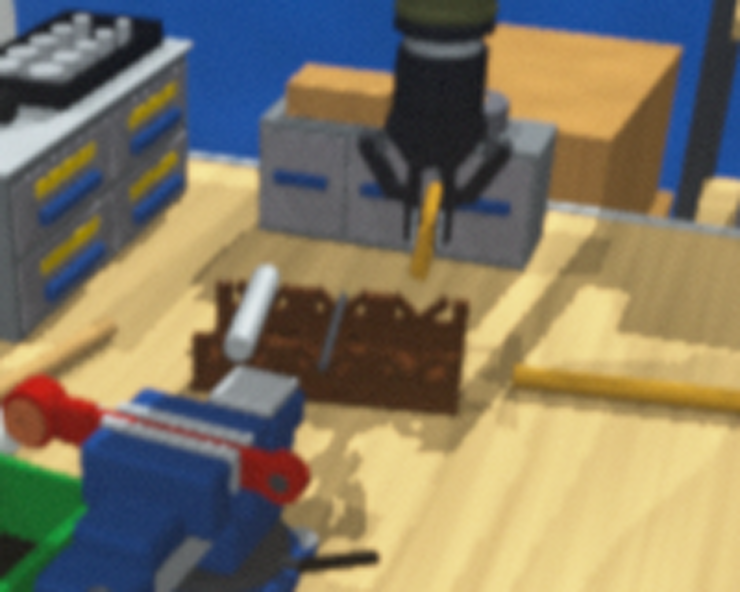

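```bash
cat > rod.py <<'E'
from h import *
import pickle,sys
def rod(s,vmax=325,box=(255,55,315)):
    hsv=cv2.cvtColor(s['img'],cv2.COLOR_RGB2HSV)
    m=cv2.inRange(hsv,(14,140,90),(35,255,255)); m[:,:box[0]]=0;m[:,box[2]:]=0;m[:box[1]]=0;m[vmax:]=0
    n,l,st,c=cv2.connectedComponentsWithStats(m);i=1+np.argmax(st[1:,4])
    m=(l==i); out=[]
    for v in range(st[i,1]+6,vmax,8):
        us=np.where(m[v])[0]
        if len(us)<10: continue
        uc=(us.min()+us.max())/2
        zs=[fdep(s,int(round(uc))+k,v) for k in(-1,0,1)]
        out.append(np.r_[v,uc,len(us),np.mean(zs,0)])
    out=np.array(out); P=out[:,3:]; c=P.mean(0); d=np.linalg.svd(P-c)[2][0]; d*=np.sign(d[1])
    return out,c,d,m,st[i]
if __name__=='__main__':
    s=pickle.load(open(sys.argv[1],'rb')); o,c,d,m,st=rod(s); print(o.round(1)); print(st,'c',c,'yaw',np.degrees(np.arctan2(-d[0],d[1])),'pitch up',np.degrees(np.arcsin(d[2])))
E
python3 rod.py w3.pkl
```

```text
[[  67.   282.    41.   402.7 -228.1  152.3]
 [  75.   282.    41.   403.2 -230.9  151.6]
 [  83.   282.    41.   403.7 -233.9  152.6]
 [  91.   282.    41.   404.2 -236.8  152.2]
 [  99.   282.    41.   404.7 -239.6  152.1]
 [ 107.   282.    41.   405.3 -242.5  152.6]
 [ 115.   282.    41.   405.8 -245.3  152.2]
 [ 123.   288.    47.   408.4 -247.8  151.8]
 [ 131.   286.5   47.   408.2 -250.8  152. ]
 [ 139.   282.5   42.   407.3 -253.9  152.4]
 [ 147.   281.5   42.   407.9 -256.7  152.7]
 [ 155.   282.    43.   408.4 -259.6  152.8]
 [ 163.   282.    41.   408.9 -262.6  152.2]
 [ 171.   282.5   42.   409.4 -265.5  152.4]
 [ 179.   282.    41.   410.  -268.3  152.8]
 [ 187.   282.5   42.   410.5 -271.3  152.8]
 [ 195.   282.    41.   411.  -274.4  152.5]
 [ 203.   282.    41.   411.6 -277.5  152.2]
 [ 211.   283.    39.   412.5 -280.6  152. ]
 [ 219.   282.5   40.   412.7 -283.7  152.2]
 [ 227.   282.5   40.   413.3 -286.9  152.3]
 [ 235.   282.5   40.   413.9 -290.1  152.4]
 [ 243.   283.    39.   414.9 -293.5  152.1]
 [ 251.   283.    37.   415.5 -296.7  152.4]
 [ 259.   283.    37.   416.1 -299.8  153. ]
 [ 267.   283.    33.   416.7 -303.6  152.5]
 [ 275.   283.    31.   417.4 -307.4  152.1]
 [ 283.   283.    31.   418.1 -311.   152.4]
 [ 291.   283.    31.   418.8 -315.1  151.9]
 [ 299.   283.    31.   419.5 -318.7  152.4]
 [ 307.   283.    31.   420.2 -322.8  152.3]
 [ 315.   283.    31.   421.  -326.9  152.5]
 [ 323.   283.    33.   421.7 -331.   152.8]]
[  255    61    60   264 10234] c [ 411.62430604 -276.1563616   152.3466777 ] yaw 10.376666638938108 pitch up -0.11875221292236676
```

Emit:
jog_arm(
  commands="25 20 20 0 0 -1.5 10;25 20 15 0 0 -1.5 10;20 20 10 0 0 -1.5 10;16 25 5 0 0 -1.5 10;15 25 0 0 0 -1.5 10;15 25 0 0 0 -1.5 10;15 25 0 0 0 -1.5 10;15 25 0 0 0 -1.5 10;10 25 0 0 0 -1.5 10;0 25 0 0 0 -1.9 10;0 0 0 0 0 0 10;0 0 0 0 0 0 10;0 0 0 0 0 0 10",
)

```text
time_s: 4.95
eef_pos: [575.7, -82.3, 177.2]
orientation: [-90.1, -0.0, -95.2]
contact_force: [-0.1, -0.8, -2.9]
width: 13.5
```

```bash
python3 - <<'E'
from h import *
import pickle
s=snapshot('wrist'); save(s,'w4'); pickle.dump(s,open('w4.pkl','wb'))
st=robot.read_state();print(st['qpos'],st['eef_pos'],st['orientation'],st['contact_force'],st['width'])
s=snapshot('side'); save(s,'s4'); pickle.dump(s,open('s4.pkl','wb'))
E
python3 rod.py w4.pkl
```

```text
[ 25.37831284  30.00062599 -30.85724539  96.99422399  17.64028941
  57.98956823 -16.76275376] [575.83953079 -82.43473875 177.44177441] [-9.00877077e+01 -4.14105926e-02 -9.51905584e+01] [ 0.77324278 -0.98675348 -2.87907582] 13.898974608334624
[[ 67.  283.5  38.  583.9   6.9 201. ]
 [ 75.  284.   39.  583.6   3.9 202. ]
 [ 83.  283.   38.  583.    1.  201.3]
 [ 91.  283.5  38.  583.1  -1.9 201.4]
 [ 99.  283.   38.  582.4  -4.8 202.1]
 [107.  283.   39.  582.2  -7.7 201.7]
 [115.  283.5  37.  582.3 -10.6 202.3]
 [123.  283.   39.  581.7 -13.5 201.5]
 [131.  283.   39.  581.4 -16.3 201.9]
 [139.  283.   39.  581.2 -19.2 202. ]
 [147.  283.   39.  580.9 -22.1 202. ]
 [155.  283.5  37.  581.  -25.1 201.7]
 [163.  283.   37.  580.4 -28.  201.9]
 [171.  283.   38.  580.1 -31.  201.5]
 [179.  282.5  39.  579.5 -34.  201.3]
 [187.  284.   37.  579.9 -36.9 202. ]
 [195.  283.5  38.  579.7 -40.  202.1]
 [203.  283.   37.  579.  -43.2 201.5]
 [211.  283.   36.  578.7 -46.3 201.6]
 [219.  283.   37.  578.4 -49.5 201.5]
 [227.  283.   36.  578.2 -52.6 201.9]
 [235.  282.5  37.  577.5 -56.  201.3]
 [243.  283.   37.  577.6 -59.1 202.1]
 [251.  283.5  35.  577.7 -62.8 201.6]
 [259.  283.   35.  576.9 -66.4 201.2]
 [267.  283.   31.  576.6 -69.8 201.6]
 [275.  283.   31.  576.3 -73.4 201.8]
 [283.  283.   31.  576.  -77.2 201.6]
 [291.  283.   31.  575.6 -81.4 201.2]
 [299.  283.   29.  575.3 -84.8 202.1]
 [307.  282.5  30.  574.4 -89.4 201.3]
 [315.  283.   31.  574.5 -93.1 202.1]
 [323.  283.   31.  574.2 -97.4 202.3]]
[ 263   61   41  264 9505] c [579.18199349 -41.86900905 201.71457252] yaw -5.267054503095882 pitch up -0.041998856879188584
```

View pics/w4.png

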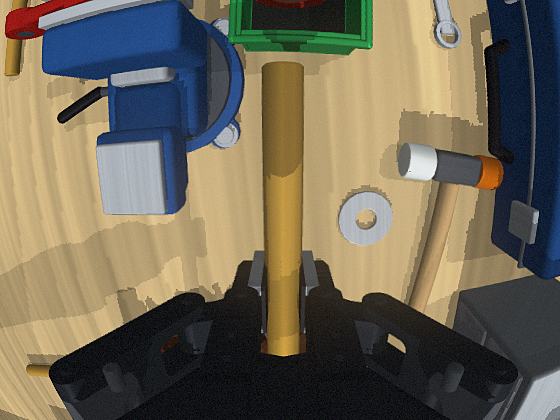

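View pics/s4.png

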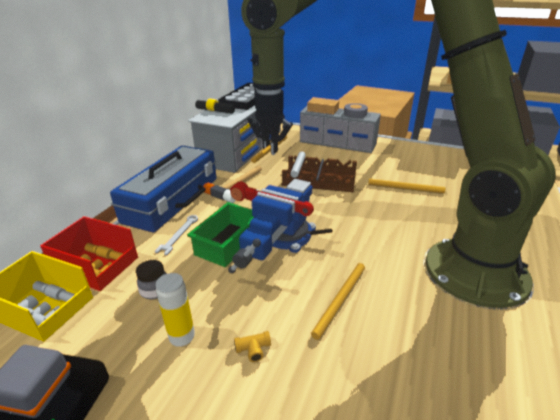

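Emit:
jog_arm(
  commands="0 -25 0 0 0 0 10;0 -35 0 0 0 0 10;0 -30 0 0 0 0 10;0 0 0 0 0 0 10;0 0 0 0 0 0 10",
)

```text
time_s: 5.55
eef_pos: [575.8, -172.8, 177.9]
orientation: [-90.0, -0.0, -95.3]
contact_force: [-0.5, 1.1, -2.7]
width: 13.1
```

Run:
```python
from h import *
import pickle
s=snapshot('wrist'); save(s,'w5'); pickle.dump(s,open('w5.pkl','wb'))
st=robot.read_state();print(st['qpos'],st['eef_pos'],st['orientation'],st['contact_force'],st['width'],st['time_s'])
a=cv2.imread('pics/w5.png'); cv2.imwrite('pics/w5z.png',cv2.resize(a[0:200,130:430],None,fx=2.6,fy=2.6,interpolation=2))
```

```text
[ 33.19261102  31.5106471  -30.54521154  94.0301408   17.92997161
  59.41968029  -8.04179708] [ 576.06153173 -171.28244342  178.10350198] [-9.00174960e+01  3.52771197e-02 -9.51748660e+01] [ 0.46356874  0.02103414 -2.36183387] 13.566761252215429 5.6
```

View pics/w5z.png

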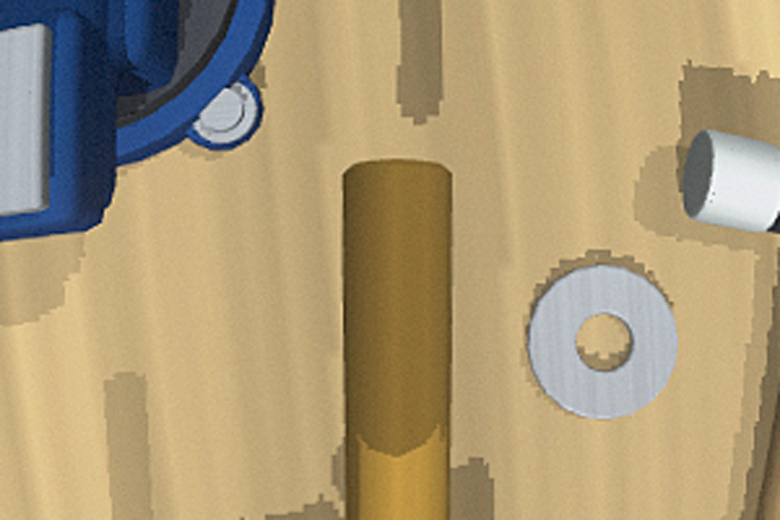

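Emit:
jog_arm(
  commands="20 15 0 8.5 0 0 10;20 15 0 8.5 0 0 10;20 15 0 8.5 0 0 10;0 5 0 8.5 0 0 10;0 0 0 0 0 0 10;0 0 0 0 0 0 10",
)

```text
time_s: 6.2
eef_pos: [635.9, -121.2, 177.3]
orientation: [-93.5, 33.7, -96.2]
contact_force: [-0.3, 0.7, -2.0]
width: 13.6
```

Run:
```python
from h import *
import pickle
s=snapshot('wrist'); save(s,'w6'); pickle.dump(s,open('w6.pkl','wb'))
st=robot.read_state();print(st['qpos'],st['eef_pos'],st['orientation'],st['contact_force'],st['width'],st['time_s'])
```

```text
[ 46.05349367  47.05632757 -42.980266    78.99831585  -3.33311678
  70.46431665   7.93327544] [ 636.2933052  -119.56726232  178.86936311] [-93.38365559  33.71921076 -96.01145007] [-0.05603898 -0.47650695 -2.77399665] 13.40594800869976 6.25
```

View pics/w6.png

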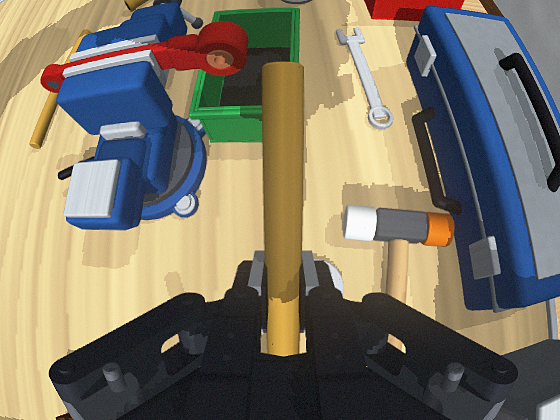

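Run:
```python
from h import *
import pickle
s=pickle.load(open('w6.pkl','rb'))
a=cv2.imread('pics/w6.png'); cv2.imwrite('pics/w6z.png',cv2.resize(a[10:90,180:280],None,fx=7.5,fy=7.5,interpolation=2))
```

```text
(no output)
```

View pics/w6z.png

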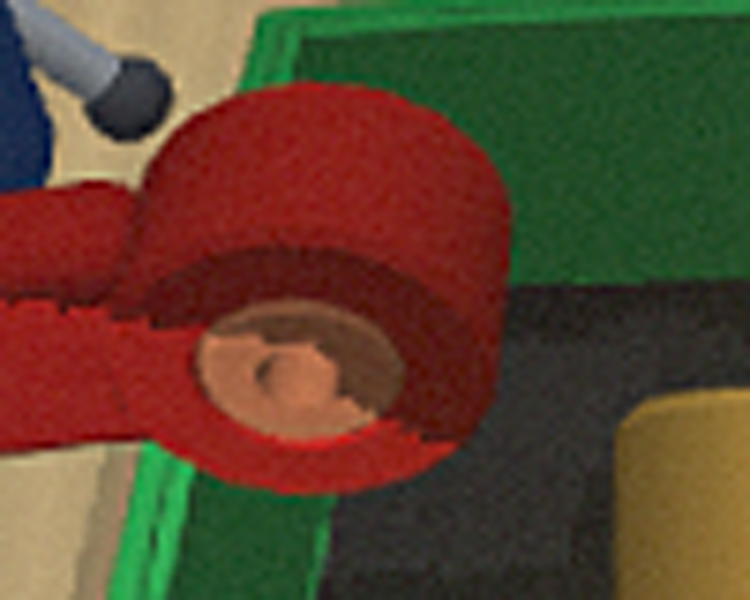

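Run:
```python
from h import *
import pickle
s=pickle.load(open('w6.pkl','rb')); hsv=cv2.cvtColor(s['img'],cv2.COLOR_RGB2HSV)
m=cv2.inRange(hsv,(5,60,60),(14,200,255)); m[:45]=0;m[75:]=0;m[:,:203]=0;m[:,238:]=0
n,l,st,c=cv2.connectedComponentsWithStats(m);i=1+np.argmax(st[1:,4]);print(st[i],c[i])
cs,_=cv2.findContours((l==i).astype(np.uint8),0,1); e=cv2.fitEllipse(cv2.convexHull(cs[0])); print(e)
u,v=e[0]
print('z135:',fonz(s,u,v,135),fonz(s,220,59.3,135),'depth',fdep(s,u,v))
# plane fit of face from copper pixels
P=np.array([fdep(s,x,y) for y,x in np.argwhere(cv2.erode((l==i).astype(np.uint8),np.ones((2,2)))>0)]);
c0=np.median(P,0);P=P[np.linalg.norm(P-c0,axis=1)<15];c0=P.mean(0);N=np.linalg.svd(P-c0)[2][2];N*=np.sign(N[1]);print(len(P),c0,N,np.degrees(np.arctan2(-N[0],N[1])),P.std(0), np.abs((P-c0)@N).max())
red=cv2.inRange(hsv,(0,140,50),(8,255,255))|cv2.inRange(hsv,(170,140,50),(180,255,255)); red[:,260:]=0;red[110:]=0
R=np.array([fdep(s,x,y) for y,x in np.argwhere(red>0)]); R=R[(R[:,2]>105)&(R[:,2]<165)]
print('red x',np.percentile(R[:,0],[.5,2,98,99.5]),'z',np.percentile(R[:,2],[1,99]))
ey=R[(R[:,0]>565)];print('eye y range',np.percentile(ey[:,1],[1,99]),'xmax',np.percentile(ey[:,0],[98,99.5]),'z',np.percentile(ey[:,2],[1,99]))
# arm top edge line: points on arm between x 400..545, top z>148
A=R[(R[:,0]<545)]; k=np.polyfit(A[:,0],A[:,1],1); print('arm yaw',np.degrees(np.arctan(k[0])),len(A))
# top ridge of eye
T=ey[ey[:,2]>155]; print('ridge',T.mean(0),len(T), np.polyfit(T[:,1],T[:,0],1))
# side view
s=pickle.load(open('s4.pkl','rb')); hsv=cv2.cvtColor(s['img'],cv2.COLOR_RGB2HSV)
m=cv2.inRange(hsv,(3,60,60),(14,190,255)); m[:183]=0;m[202:]=0;m[:,:228]=0;m[:,248:]=0
n,l,st,c=cv2.connectedComponentsWithStats(m);i=1+np.argmax(st[1:,4]);print('side',st[i],c[i],onz(s,*c[i],135),dep(s,*c[i]))
```

```text
[206  50  29  19 420] [219.52619048  58.65714286]
((219.71438598632812, 58.697242736816406), (18.494033813476562, 28.65994644165039), 96.5864486694336)
z135: [592.95255909  59.95925994 135.        ] [593.23100701  59.16144553 135.        ] depth [591.29696186  66.73079279 128.26603903]
373 [592.98878526  60.21927188 134.10766723] [0.11664155 0.98742272 0.10672916] -6.7369734284961815 [5.80575256 2.06677007 5.90213751] 8.12111588710671
red x [394.07859082 399.74266715 614.63749787 616.04928378] z [116.8992016  157.45086183]
eye y range [57.38197021 84.61297799] xmax [615.47584405 616.54298841] z [115.78217411 157.69352292]
arm yaw -3.991792338978111 1185
ridge [594.34042158  71.49500322 156.39724525] 458 [5.25160196e-02 5.90585789e+02]
side [230 183  18  18 142] [236.20422535 193.52816901] [596.75779914  90.1760975  135.        ] [601.48323259  82.27520288 129.56937916]
```

Emit:
jog_arm(
  commands="-14 5 0 -8.5 0 0 10;-14 10 0 -8.5 0 0 10;-13 20 0 -8.5 0 0 10;-13 27 0 -8.5 0 0 10;0 0 0 0 0 0 10;0 0 -20 0 0 0 10;0 0 -20 0 0 0 10;0 0 -14 0 0 0 10;0 0 0 0 0 0 10;0 0 0 0 0 0 10",
)

```text
time_s: 7.25
eef_pos: [582.6, -57.0, 126.2]
orientation: [-89.9, -0.0, -94.9]
contact_force: [0.5, -0.5, -2.0]
width: 13.2
```

```bash
python3 - <<'E'
from h import *
import pickle
s=snapshot('wrist'); save(s,'w7'); pickle.dump(s,open('w7.pkl','wb'))
st=robot.read_state();print(st['eef_pos'],st['orientation'],st['contact_force'],st['width'],st['time_s'])
s=snapshot('side'); save(s,'s7'); pickle.dump(s,open('s7.pkl','wb'))
a=cv2.imread('pics/s7.png'); cv2.imwrite('pics/s7z.png',cv2.resize(a[110:270,190:350],None,fx=3.7,fy=3.7,interpolation=2))
E
python3 rod.py w7.pkl | tail -n 30
```

```text
[582.97192264 -57.52306477 126.31475123] [-8.98208750e+01 -1.06580037e-02 -9.49776853e+01] [ 0.10547806 -0.00500382 -2.69803922] 13.894487613598436 7.3
 [ 9.900e+01  2.830e+02  3.900e+01  5.889e+02  2.040e+01  1.509e+02]
 [ 1.070e+02  2.830e+02  3.900e+01  5.887e+02  1.750e+01  1.501e+02]
 [ 1.150e+02  2.825e+02  4.000e+01  5.881e+02  1.470e+01  1.508e+02]
 [ 1.230e+02  2.830e+02  3.800e+01  5.882e+02  1.180e+01  1.509e+02]
 [ 1.310e+02  2.835e+02  4.000e+01  5.883e+02  8.800e+00  1.507e+02]
 [ 1.390e+02  2.830e+02  3.900e+01  5.877e+02  5.900e+00  1.503e+02]
 [ 1.470e+02  2.835e+02  4.000e+01  5.878e+02  3.000e+00  1.505e+02]
 [ 1.550e+02  2.835e+02  3.800e+01  5.876e+02  1.000e-01  1.503e+02]
 [ 1.630e+02  2.830e+02  3.900e+01  5.869e+02 -2.800e+00  1.505e+02]
 [ 1.710e+02  2.830e+02  3.900e+01  5.867e+02 -5.700e+00  1.510e+02]
 [ 1.790e+02  2.830e+02  3.900e+01  5.864e+02 -8.800e+00  1.507e+02]
 [ 1.870e+02  2.830e+02  3.900e+01  5.862e+02 -1.170e+01  1.511e+02]
 [ 1.950e+02  2.830e+02  3.900e+01  5.859e+02 -1.480e+01  1.506e+02]
 [ 2.030e+02  2.830e+02  3.900e+01  5.857e+02 -1.81
[... 477 characters left out ...]
 -4.110e+01  1.505e+02]
 [ 2.670e+02  2.825e+02  3.200e+01  5.830e+02 -4.420e+01  1.514e+02]
 [ 2.750e+02  2.830e+02  3.100e+01  5.831e+02 -4.820e+01  1.509e+02]
 [ 2.830e+02  2.830e+02  3.100e+01  5.827e+02 -5.200e+01  1.507e+02]
 [ 2.910e+02  2.830e+02  3.100e+01  5.824e+02 -5.610e+01  1.504e+02]
 [ 2.990e+02  2.825e+02  3.000e+01  5.817e+02 -5.930e+01  1.515e+02]
 [ 3.070e+02  2.825e+02  3.000e+01  5.813e+02 -6.400e+01  1.506e+02]
 [ 3.150e+02  2.830e+02  3.100e+01  5.814e+02 -6.810e+01  1.509e+02]
 [ 3.230e+02  2.830e+02  3.100e+01  5.810e+02 -7.260e+01  1.508e+02]]
[ 263   61   41  264 9629] c [585.7522227  -16.65164832 150.75418402] yaw -5.047252927767814 pitch up -0.012088682603607808
```

View pics/w7.png

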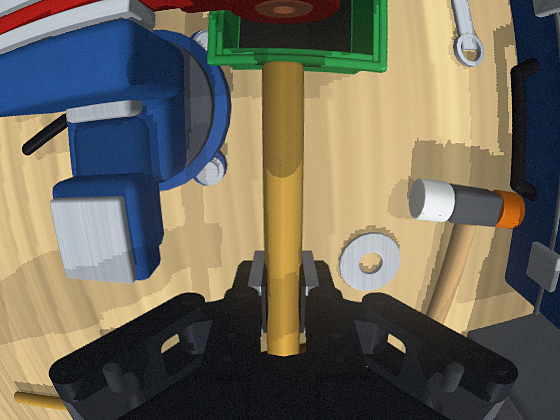

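View pics/s7z.png

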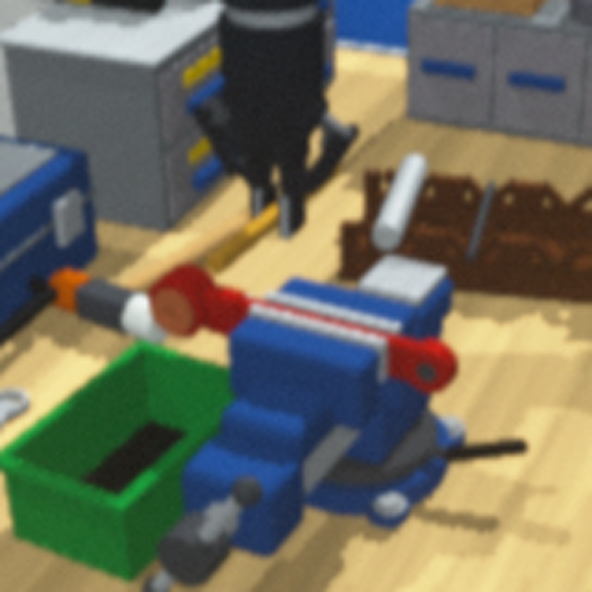

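Run:
```python
from h import *
import pickle
s=pickle.load(open('w7.pkl','rb'))
a=cv2.imread('pics/w7.png'); cv2.imwrite('pics/w7z.png',cv2.resize(a[0:50,230:340],None,fx=7,fy=7,interpolation=2))
for z in (130,135,140): print(fonz(s,287.5,9,z))
```

```text
[594.39689789  61.19756088 130.        ]
[594.16821378  59.51211524 135.        ]
[593.93952967  57.82666961 140.        ]
```

View pics/w7z.png

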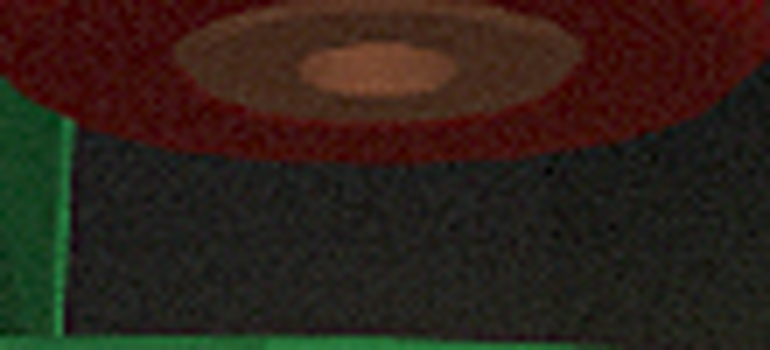

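Emit:
jog_arm(
  commands="0 0 -8.2 0 0 0 10;0 0 0 0 0 0 10;0.8 9 0 0 0 0 10;0.8 9 0 0 0 0 10;0.2 3 0 0 0 0 10;0.2 2 0 0 0 0 10;0 0 0 0 0 0 10",
  squeeze=120,
)

```text
time_s: 8.05
eef_pos: [584.4, -35.5, 116.1]
orientation: [-90.0, 0.0, -95.1]
contact_force: [0.1, -0.3, -2.9]
width: 12.5
```

```bash
python3 - <<'E'
from h import *
import pickle
s=snapshot('wrist'); save(s,'w8'); pickle.dump(s,open('w8.pkl','wb'))
st=robot.read_state();print(st['eef_pos'],st['orientation'],st['contact_force'],st['width'],st['time_s'])
E
python3 rod.py w8.pkl | tail -n 2
```

```text
[584.33635557 -35.95407309 116.06467151] [-9.00054440e+01 -1.13545800e-02 -9.50926257e+01] [-0.04350028 -0.68468872 -2.14563354] 12.288154142388368 8.1
 [ 3.230e+02  2.830e+02  2.900e+01  5.828e+02 -5.120e+01  1.404e+02]]
[ 262   61   42  264 9625] c [587.61277362   4.88005403 140.62397447] yaw -4.972938222202247 pitch up 0.028312281293712955
```

View pics/w8.png

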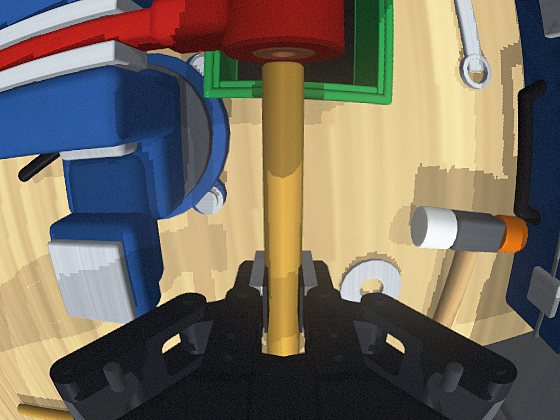

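Emit:
jog_arm(
  commands="0 0 2 0 0 0 10;0.2 2 0 0 0 0 10;0.2 2 0 0 0 0 10;0.2 2 0 0 0 0 10;0.2 2 0 0 0 0 10;0 0 0 0 0 0 10",
)

```text
time_s: 8.7
eef_pos: [584.6, -31.8, 117.9]
orientation: [-90.1, -0.3, -95.3]
contact_force: [-0.8, -8.9, -2.2]
width: 12.6
```

```bash
python3 - <<'E'
from h import *
import pickle
s=snapshot('wrist'); save(s,'w9'); pickle.dump(s,open('w9.pkl','wb'))
st=robot.read_state();print(st['eef_pos'],st['orientation'],st['contact_force'],st['width'],st['time_s'])
cv2.imwrite('pics/w9z.png',cv2.resize(cv2.imread('pics/w9.png')[0:110,200:370],None,fx=4.5,fy=4.5,interpolation=2))
E
python3 rod.py w9.pkl | tail -n 2
```

```text
[584.63069434 -31.7700088  117.85775124] [-90.053396    -0.26608878 -95.27157968] [-1.35979947 -9.28836776 -1.16193884] 12.482598429907169 8.75
 [323.  283.   29.  582.9 -47.7 141.8]]
[ 262   61   42  264 9703] c [588.00172553   9.23073068 143.63540263] yaw -5.130570191714106 pitch up -0.05960386497713641
```

View pics/w9z.png

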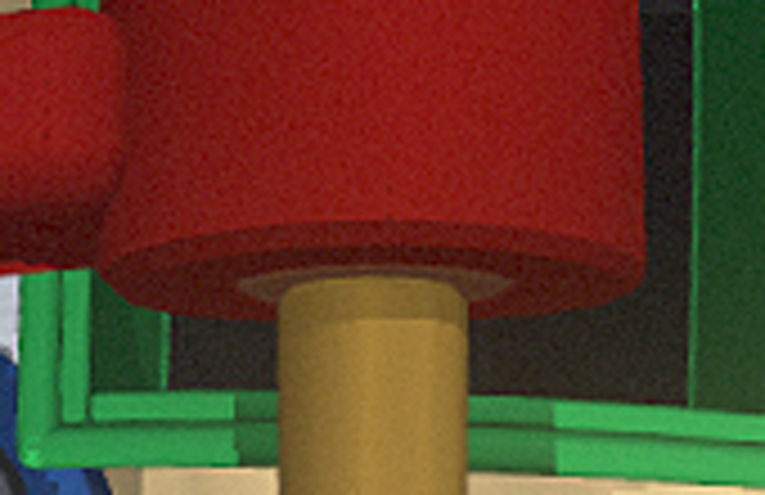

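Emit:
jog_arm(
  commands="0.2 2 0 0 0 0 10;0.2 2 0 0 0 0 10;0.2 2 0 0 0 0 10;0.2 2 0 0 0 0 10;0 0 0 0 0 0 10",
)

```text
time_s: 9.25
eef_pos: [585.1, -25.4, 117.7]
orientation: [-90.1, -0.4, -95.3]
contact_force: [-2.1, -13.0, -0.9]
width: 12.9
```

```bash
python3 - <<'E'
from h import *
import pickle
s=snapshot('wrist'); save(s,'w10'); pickle.dump(s,open('w10.pkl','wb'))
st=robot.read_state();print(st['eef_pos'],st['orientation'],st['contact_force'],st['width'],st['time_s'])
cv2.imwrite('pics/w10z.png',cv2.resize(cv2.imread('pics/w10.png')[0:110,200:370],None,fx=4.5,fy=4.5,interpolation=2))
E
python3 rod.py w10.pkl | tail -n 6
```

```text
[585.0635807  -25.44066025 117.72051264] [-90.09435375  -0.3830756  -95.3424969 ] [ -1.01115754 -12.99952089  -0.70011868] 12.649108903187338 9.3
 [290.  283.   29.  585.  -23.4 142.5]
 [298.  283.   29.  584.7 -27.6 142.3]
 [306.  282.5  28.  583.8 -31.9 142. ]
 [314.  283.   29.  583.9 -35.9 142.4]
 [322.  283.   29.  583.5 -40.3 142.3]]
[ 262   76   42  249 9117] c [588.19393273  12.7830419  143.60621   ] yaw -5.197682535245387 pitch up 1.487645299554687
```

View pics/w10z.png

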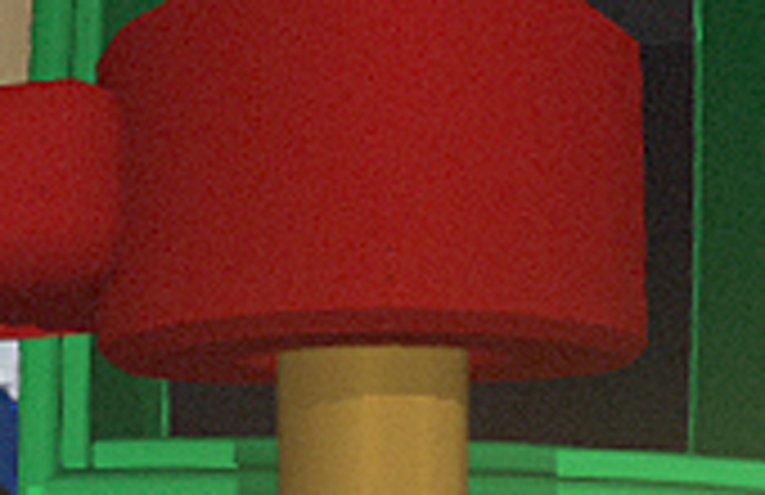

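Emit:
jog_arm(
  commands="0.2 2 0 0 0 0 10;0.2 2 0 0 0 0 10;0.2 2 0 0 0 0 10;0.2 2 0 0 0 0 10;0.2 2 0 0 0 0 10;0.2 2 0 0 0 0 10;0 0 0 0 0 0 10",
)

```text
time_s: 10.0
eef_pos: [586.2, -12.9, 117.7]
orientation: [-90.1, -0.4, -95.3]
contact_force: [-1.6, -10.9, -1.1]
width: 12.1
```

```bash
python3 - <<'E'
from h import *
import pickle
s=snapshot('wrist'); save(s,'w11'); pickle.dump(s,open('w11.pkl','wb'))
st=robot.read_state();print(st['eef_pos'],st['orientation'],st['contact_force'],st['width'],st['time_s'])
s=snapshot('side'); save(s,'s11')
cv2.imwrite('pics/s11z.png',cv2.resize(cv2.imread('pics/s11.png')[150:270,180:320],None,fx=4.5,fy=4.5,interpolation=2))
E
python3 rod.py w11.pkl | tail -n 3
```

```text
[586.21982791 -12.84622293 117.69017606] [-90.10337749  -0.3469496  -95.31238718] [ -1.62950606 -11.58660618  -0.91419781] 12.74051134579297 10.05
 [311.  282.5  28.  584.8 -21.9 142. ]
 [319.  283.   29.  584.8 -25.9 142.5]]
[ 262  113   42  212 7644] c [588.7361091   18.5800041  142.32334417] yaw -5.080099807142111 pitch up 0.20760412212590096
```

View pics/s11z.png

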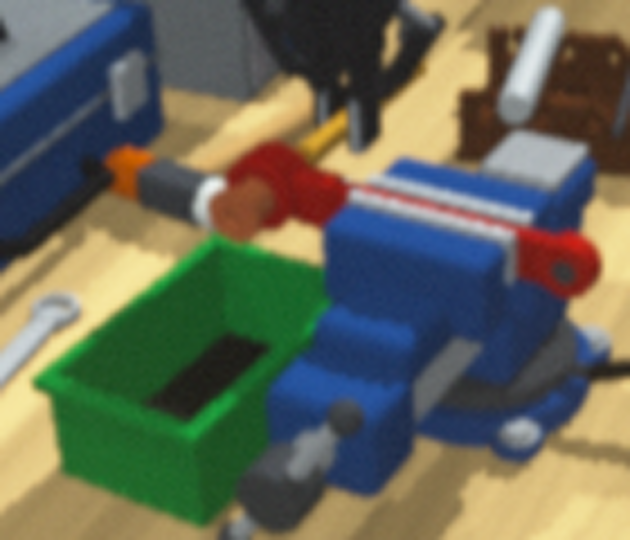

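View pics/w11.png

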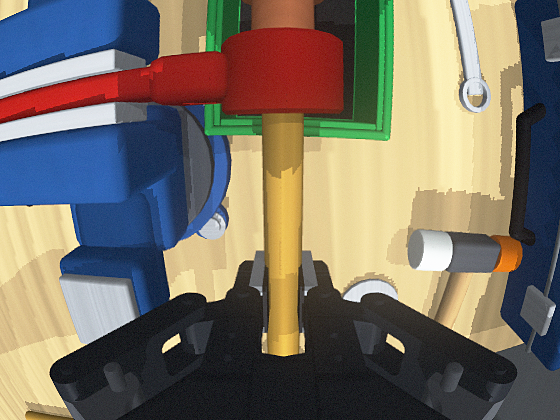

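Drift is inside the bore and the bush is about 18 mm out (side view, copper at (232,195)). I'll continue slowly.

Emit:
jog_arm(
  commands="0.2 2 0 0 0 0 10;0.2 2 0 0 0 0 10;0 0 0 0 0 0 10;0.2 1.5 0 0 0 0 10;0.1 1.5 0 0 0 0 10;0 0 0 0 0 0 10",
)

```text
time_s: 10.7
eef_pos: [587.9, -0.4, 118.1]
orientation: [-90.0, 0.0, -95.1]
contact_force: [0.0, 0.5, -2.2]
width: 12.5
```

Run:
```python
from h import *
import pickle
st=robot.read_state();print(st['eef_pos'],st['orientation'],st['contact_force'],st['width'],st['time_s'])
s=snapshot('side'); save(s,'s12')
cv2.imwrite('pics/s12z.png',cv2.resize(cv2.imread('pics/s12.png')[150:270,180:320],None,fx=4.5,fy=4.5,interpolation=2))
```

```text
[ 5.87865969e+02 -3.51817393e-01  1.18068678e+02] [-9.00008086e+01  2.27094835e-02 -9.50648903e+01] [ 0.02878124  0.53126303 -2.21407246] 12.54133353729617 10.7
```

View pics/s12z.png

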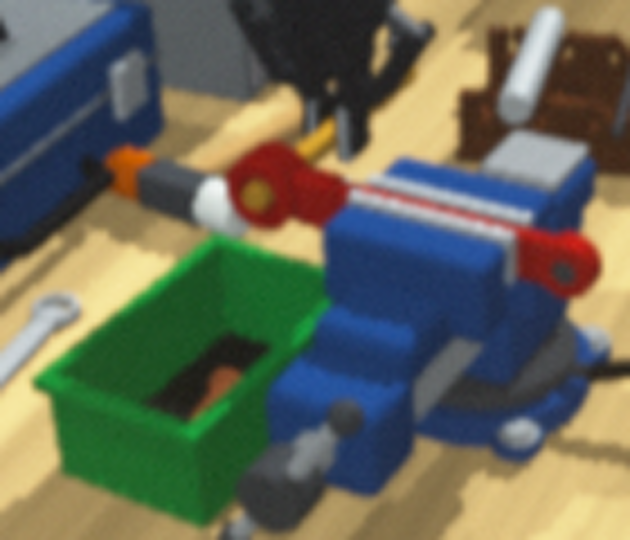

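Emit:
jog_arm(
  commands="-0.4 -5 0 0 0 0 10;-1.3 -15 0 0 0 0 10;-1.8 -20 0 0 0 0 10;-1.8 -20 0 0 0 0 10;-1.8 -20 0 0 0 0 10;-1 -20 10 0 0 0 10;0 -20 25 0 0 0 10;-10 -25 25 0 0 1.5 10;-15 -25 0 0 0 2 10;-20 -25 0 0 0 2 10;-25 -25 0 0 0 2 10;-25 -25 0 0 0 2 10;-25 -25 0 0 0 2 10;-25 -25 0 0 0 2 10;-14 -21 -20 0 0 2 10;0 0 -20 0 0 0 10;0 0 0 0 0 0 10;0 0 0 0 0 0 10",
)

```text
time_s: 12.55
eef_pos: [420.5, -317.2, 138.4]
orientation: [-90.0, 0.0, -79.6]
contact_force: [-0.4, -0.1, -2.5]
width: 12.3
```

```bash
python3 - <<'E'
from h import *
import pickle
s=snapshot('wrist'); save(s,'w13'); pickle.dump(s,open('w13.pkl','wb'))
st=robot.read_state();print(st['eef_pos'],st['orientation'],st['contact_force'],st['width'],st['time_s'])
E
python3 rod.py w13.pkl | tail -n 40
```

```text
[ 421.24896876 -317.00576098  138.87768306] [-8.99524558e+01 -2.15977344e-02 -7.95830648e+01] [-1.64777472  0.065851   -2.97891463] 12.695263458179806 12.6
[[  67.   282.5   42.   403.7 -229.3  163.2]
 [  75.   282.    41.   404.2 -232.1  161.6]
 [  83.   282.    41.   404.7 -235.1  162.8]
 [  91.   282.5   40.   405.3 -238.   162.7]
 [  99.   282.    41.   405.8 -240.9  163.2]
 [ 107.   282.    41.   406.3 -243.7  164. ]
 [ 115.   282.5   42.   406.8 -246.5  162.7]
 [ 123.   280.5   44.   406.7 -249.5  163. ]
 [ 131.   282.5   42.   407.9 -252.2  163.5]
 [ 139.   281.5   42.   408.4 -255.1  163.3]
 [ 147.   284.    44.   409.7 -257.9  162.5]
 [ 155.   282.    43.   409.5 -260.8  163.8]
 [ 163.   282.5   42.   410.  -263.8  162.5]
 [ 171.   282.    41.   410.5 -266.7  163. ]
 [ 179.   283.    41.   411.5 -269.7  162.4]
 [ 187.   282.    40.   411.6 -272.6  162.9]
 [ 195.   282.    41.   412.2 -275.6  163.1]
 [ 203.   282.5   40.   412.7 -278.6  163.2]
 [ 211.   282.5   42.   413.3 -281.7  163. ]
 [ 219.   281.    41.   413.5 -285.   162.7]
 [ 227.   283.    41.   414.8 -288.   162.9]
 [ 235.   283.    39.   415.4 -291.1  163.3]
 [ 243.   282.5   39.   415.6 -294.6  162.9]
 [ 251.   282.5   36.   416.3 -298.   162.9]
 [ 259.   283.    37.   417.3 -301.6  162.4]
 [ 267.   282.5   30.   417.6 -305.1  162.7]
 [ 275.   283.    29.   418.6 -308.6  162.8]
 [ 283.   283.    29.   419.3 -312.1  163.1]
 [ 291.   283.    29.   419.9 -315.8  163.4]
 [ 299.   283.5   28.   421.2 -320.3  162.2]
 [ 307.   283.    27.   421.4 -324.   162.9]
 [ 315.   283.    29.   422.3 -328.5  162.5]
 [ 323.   283.    29.   423.  -332.4  163.1]]
[  256    61    55   264 10051] c [ 412.6333962  -277.42264853  162.92039164] yaw 10.674499750511549 pitch up 0.08558608094492255
```

View pics/w13.png

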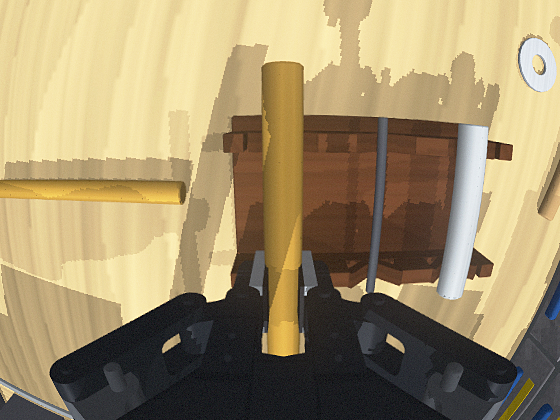

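Emit:
jog_arm(
  commands="0.5 0.5 -30 0 0 0 10;0.5 0 -35 0 0 0 10;0 0 -25 0 0 0 10;0 0 -12 0 0 0 10;0 0 -6 0 0 0 10;0 0 -3 0 0 0 10;0 0 0 0 0 0 10;0 0 0 0 0 0 10",
)

```text
time_s: 13.4
eef_pos: [422.4, -316.8, 28.1]
orientation: [-89.9, -0.1, -79.6]
contact_force: [-0.5, 0.5, -2.9]
width: 12.5
```

```bash
python3 - <<'E'
from h import *
import pickle
s=snapshot('wrist'); save(s,'w14'); pickle.dump(s,open('w14.pkl','wb'))
st=robot.read_state();print(st['eef_pos'],st['orientation'],st['contact_force'],st['width'],st['time_s'])
E
python3 rod.py w14.pkl | tail -n 2
```

```text
[ 422.25632227 -316.88551517   28.0085205 ] [-8.99406159e+01 -7.38560863e-02 -7.96141948e+01] [ 0.56923332  1.20707551 -2.51232265] 12.4050215337315 13.45
 [ 323.   283.    29.   424.8 -332.    52.9]]
[  257    61    50   264 10031] c [ 414.44803717 -277.02940195   52.54809996] yaw 10.626939830158612 pitch up 0.06540425507936243
```

View pics/w14.png

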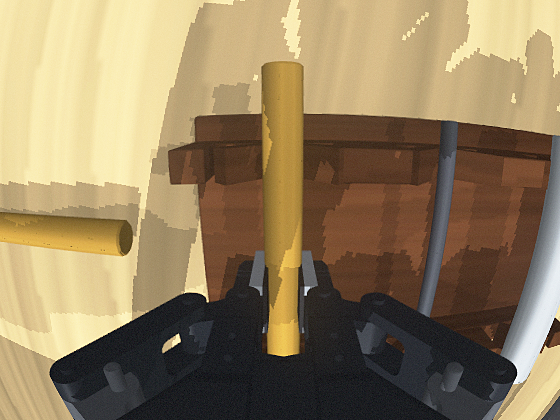

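Emit:
jog_arm(
  commands="0 0 -2 0 0 0 10;0 0 -1.2 0 0 0 10;0 0 0 0 0 0 10;0 0 0 0 0 0 10",
  squeeze=40,
)

```text
time_s: 13.85
eef_pos: [422.2, -316.7, 24.4]
orientation: [-90.0, -0.1, -79.6]
contact_force: [-1.3, 0.8, 4.7]
width: 12.4
```

Emit:
jog_arm(
  commands="0 0 0 0 0 0 20;0 0 0 0 0 0 26;0 0 0 0 0 0 32;0 0 0 0 0 0 45;0 0 0 0 0 0 60;0 0 0 0 0 0 60;0 0 0 0 0 0 60",
)

```text
time_s: 14.55
eef_pos: [421.7, -316.5, 23.9]
orientation: [-90.0, 0.0, -79.6]
contact_force: [-0.0, 0.1, -0.2]
width: 60.0
```

Run:
```python
from h import *
s=snapshot('wrist'); save(s,'w15')
st=robot.read_state();print(st['eef_pos'],st['contact_force'],st['width'],st['time_s'])
```

```text
[ 421.71400239 -316.46966139   23.8464933 ] [ 0.36350539 -0.29632371  0.66031491] 60.151069659682875 14.6
```

View pics/w15.png

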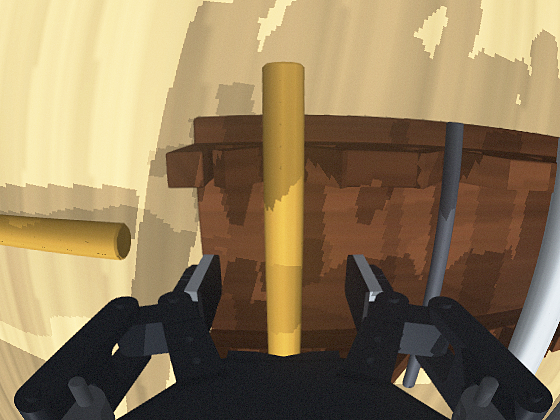

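The drift lies in its notches with the fingers clear, tip at about (284,63) as before the grasp. Now I'll rise and check.

Emit:
jog_arm(
  commands="0 0 10 0 0 0 60;0 0 30 0 0 0 60;0 0 40 0 0 0 60;0 0 40 0 0 0 60;0 0 40 0 0 0 60;0 -30 10 0 0 0 60;0 -40 0 0 0 0 60;0 -40 0 0 0 0 60;0 0 0 0 0 0 60;0 0 0 0 0 0 60;0 0 0 0 0 0 60",
)

```text
time_s: 15.7
eef_pos: [422.0, -425.1, 194.2]
orientation: [-90.0, 0.0, -79.5]
contact_force: [0.4, -0.1, -0.2]
width: 59.9
```

```bash
python3 - <<'E'
from h import *
import pickle
s=snapshot('top'); save(s,'t16'); pickle.dump(s,open('t16.pkl','wb'))
st=robot.read_state();print(st['eef_pos'],st['contact_force'],st['width'],st['time_s'])
a=cv2.imread('pics/t16.png'); cv2.imwrite('pics/t16z.png',cv2.resize(a[145:275,210:440],None,fx=3.4,fy=3.4,interpolation=2))
s=snapshot('side'); save(s,'s16')
E
sed 's/top0/t16/' m.py > m2.py; python3 m2.py | head -4
```

```text
[ 422.15011108 -424.97769933  194.28249496] [ 0.03975705 -0.14133414 -0.15480741] 60.24980677632395 15.75
drift [380 229  56  14 231] [408.02164502 235.53679654]
((407.3469543457031, 235.69110107421875), (4.3551764488220215, 56.0861701965332), 79.28687286376953)
cen [ 421.68232899 -317.44058302] mid [ 421.27637759 -315.2822118 ] len 178.61661802508013 yaw 10.651881446142408
red [278 169  12  74 281]
```

View pics/t16z.png

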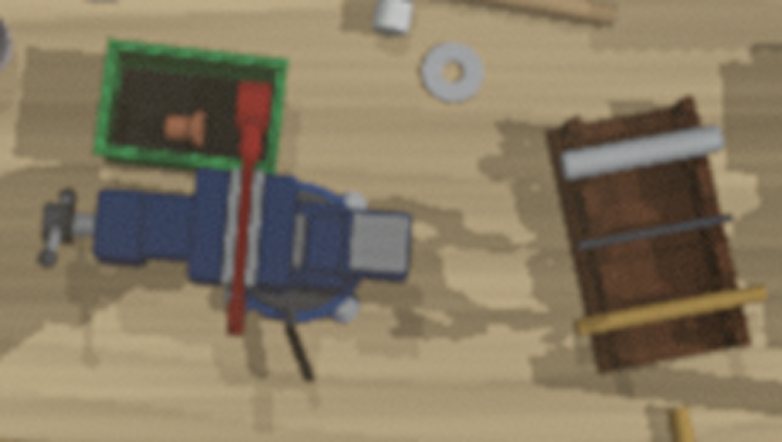

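View pics/s16.png

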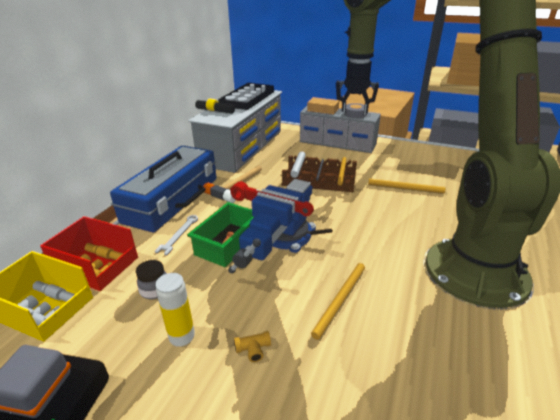

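```bash
python3 -c "
from station import workorder
print(workorder.finish_job())"
```

```text
the job is handed in; nothing more can be done
None
```

I pushed the worn bush out of the eye from its plain end, and it dropped into the green bin. The drift is back in its own rack notches. I handed the job in at about 16 s; no verdict was reported.

- **Bush:** the last top picture shows it lying inside the bin. The fingers never came near it.
- **Drift:** the last measurement puts it about 2.5 mm from where it lay. Its angle differs by 0.4° (10.65° against 10.26° before), which is about the measuring error.
- **Everything else:** by eye in the last pictures, the bin, the other rods and the bystanders stand where they did. The gripper is open and clear, with about 0 N on it.

**Disagreements:**
- The fingers read 12–14 mm on the 16 mm rod throughout. The camera gave its size as about 15.5 mm across and 180 mm long, so I took it as the right one.
- My estimates of the vise's angle ran from -3° to -6.7°. I used about -5°. The drift entered centred, and the push force peaked at about 13 N in the readings I took.
- I first lowered the drift about 2 mm too far in front of the bore, and corrected it before contact.

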